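Trim a washer-drum lifter on the sprung scale

TASK

One drum casting and one trim weight stand on the sprung scale under the garment rack, and it does not read right. Take off or add yellow, blue and red trim weights until the red pointer rests level with the green mark on the gauge (700 g), without letting the pan hit bottom. Any trim weight not in use must stand upright on the blue set-down board; leave both drum castings where they stand and do not shift the bottle, carton or mug.

Things in the scene. Friction and masses are not known exactly. Their poses are not given: they have to be found in the camera images.
- scale: White platform scale fixed to the bench. Origin: on the bench under the centre of the pan; x points away from the robot, y along the pan. Base 150 (x) by 270 (y) by 45 mm high; a gauge plate stands beyond it.
- gauge_mark (a point): Centre of the green mark (4 mm thick, 84 mm above the bench, 700 g) on the upright white gauge plate beyond the pan, 90 mm wide (y), 140 mm high, marked on both faces; black ticks every 100 g (4 mm) from 112 mm (empty) to 64 mm (1200 g) above the bench. The pan's red pointer, beside the plate at the scale's y = +44 to +80 mm, is level with the pan floor.
- scale_pan (a joint): Downward travel of the pan in m: 0 empty, 0.048 at the bottom stop. The spring is linear: 4.0 mm per 100 g (245 N/m) of what stands on it, lightly damped (settles within about half a second). The middle of the green mark is 0.028 (700 g); within 2 mm is on the mark.
- pan_floor (a point): Centre of the steel pan's floor, moving with the pan (112 mm above the bench when empty, 84 mm at the green mark); axes as the scale's. Floor inside the lip 154 (x) by 278 (y) mm; the lip is 6 mm thick and 8 mm high.
- rack: Chrome garment rack fixed above the pan. Origin on the bench, axes as the scale's, placed within 8 mm of the scale's origin. Three 16 mm tubes along y, 324 mm long, with axes 300 mm above the bench at x = -5, +55 and +115 mm; two more tubes along x at y = -162 and +162 mm join them, on posts at x = +115 mm. It is open towards the robot (-x); the tool has to be tilted to reach the fins beneath it.
- board: Blue set-down block fixed to the bench, 170 (x) by 320 (y) by 90 mm high, black rubber top. Origin on the bench under its centre. Scale and board change sides between starts.
- board_top (a point): Centre of the board's top, 90 mm above the bench; axes as the board's.
- trim_yellow: Yellow painted cast weight, 80 mm long (x) by 28 wide (y), slab 10 mm high, with an upright grip fin in the middle of its top, 40 mm long (x), 10 mm thick (y), 36 mm tall above the slab. Weighs 100 g give or take 4 percent. Origin: centre of the underside; z up. Stands on the pan or on the board.
- trim_blue: Blue painted cast weight, 100 mm long (x) by 34 wide (y), slab 18 mm high, with an upright grip fin in the middle of its top, 40 mm long (x), 10 mm thick (y), 36 mm tall above the slab. Weighs 200 g give or take 4 percent. Origin: centre of the underside; z up. Stands on the pan or on the board.
- trim_red: Red painted cast weight, 120 mm long (x) by 42 wide (y), slab 26 mm high, with an upright grip fin in the middle of its top, 40 mm long (x), 10 mm thick (y), 36 mm tall above the slab. Weighs 400 g give or take 4 percent. Origin: centre of the underside; z up. Stands on the pan or on the board.
- casting_a: Bare-metal drum lifter casting, 110 (x) by 60 (y) mm slab 18 mm high with a low ridge (24 mm overall), no fin. One of two that look alike: one is solid (about 400 g), the other hollow (about 200 g), and which is which cannot be seen; one stands on the scale pan, the other on the board. Neither is to be handled. Origin: centre of the underside.
- casting_b: Bare-metal drum lifter casting, 110 (x) by 60 (y) mm slab 18 mm high with a low ridge (24 mm overall), no fin. One of two that look alike: one is solid (about 400 g), the other hollow (about 200 g), and which is which cannot be seen; one stands on the scale pan, the other on the board. Neither is to be handled. Origin: centre of the underside.
- soap_bottle: Standing white soap bottle with blue cap, 56 mm across and 150 mm high, between scale and board. Bystander. Origin: centre of the underside.
- soap_carton: Standing orange soap carton, 45 by 90 by 100 mm high, near the robot. Bystander. Origin: centre of the underside.
- mug: Blue mug, 80 mm across, 90 mm high, handle at its +y, near the robot. Bystander. Origin: centre of the underside.
Not all that is in view belongs to the job. What is shaped like the casting_a but pink is not meant.

How it is judged:
By the outcome, as a careful person would: the job done as asked, in the order asked, and still so for the second after the job is handed in, with the robot touching nothing.
It also fails if it takes over 72 s, if anything falls off the work surface, if the arm or the gripper's body presses on something with over 40 N, if the wrist force passes 120 N, or if a joint passes its speed limit or range.

ROBOT

A 6-joint arm with a two-finger parallel gripper is mounted at the origin on the work surface. World frame = base frame: x ahead of the robot, y to its left, z up, the work surface at z = 0. Lengths are in m, angles in rad, forces in N, time in s.
With the tool pointing down it reaches from about 0.15 to 0.775 m from the base axis. Payload 6.1 kg.
Tool frame: the origin (TCP) lies where the fingers leave the gripper's body, on its centre line; the fingertips stand 73 mm ahead of it and the grasp point (between the pads) lies 54 mm ahead of it; z points along the fingers, y is the line along which they close (so a half turn about z gives the same grasp; the last joint's range is limited). The gripper opens to 85 mm and grips with 20 to 120 N. Pads are 22 mm wide; open, the fingers measure 114 mm over their backs; the gripper's body (76 mm by 85 mm) begins 54 mm behind the grasp point. The pads swing forward as they close: fully open they stand 13 mm farther back than shut.
Start: joints at [-1.329, 0.126, -0.04, 1.405, 0, 1.571], TCP at [0.126, -0.51, 0.304] pointing down, gripper open.
Joint ranges: [-2.72, 2.72], [-0.95, 1.95], [-1.27, 1.35], [-1.78, 2.02], [-1.46, 1.47], [-3.14, 3.14]. Speed limits (rad/s): [2.39, 2.39, 3.01, 3.14, 3.14, 3.14].

INTERFACE

Orientations are given as a unit quaternion [w, x, y, z].
In Python, from rig import env gives the robot as it stands. Calls block until the motion is done:
- env.move_pose(position, orientation): joint-space move of the TCP to a pose.
- env.line_to(position, rotation=None, feed=0.15, guard=None): straight line of the TCP; rotation=None keeps the orientation; feed is the mean speed in m/s. With guard (N) it stops when the force on the tool has changed by that much, and returns True; else False.
- env.movej(angles): joint-space move.
- env.open_gripper() and env.close(squeeze=None): open the fingers fully, or close them until they stop; squeeze is the grip in N (None keeps the last).
- env.wait(seconds).
- env.inverse_kinematics(position, orientation): joint angles nearest the present ones, or None.
- env.snapshot(name): name is "side" or "top"; returns a dict with "frame" (400x640x3 uint8, red, green, blue), "fov_y" (degrees; the focal length in pixels is half the picture's height over the tangent of half this angle, whatever the lens; pixels are square), "cx", "cy" (the principal point, pixels), "k1" (the pictures are not rectified: a ray, as slopes to the right and down, at radius r is drawn at 1 + k1 r^2 times it, then the intrinsics apply), "R" (3x3) and "t" (3): a world point X has camera coordinates R X + t. Camera axes: x right, y down, z forward; pixel columns grow to the right and rows downward; lengths in m; the calibration is good to about 2 mm. A picture is of the moment at which its call begins. There is no depth.
A pose or a line that the arm cannot do raises env.IKError and nothing moves.
- env.job_done(): hands the job in; it is judged then, once.
Trained networks look in a picture, given as the dict that the camera call returned (one of the last four; its "shot" number tells which), for a name from the list of things; names that differ only in an ending like _2 or _b are one class to them, and where a whole thing is asked for, a point or a joint stands for the part that bears it (a point fixed in the world has none). Each returns a list of dicts, best first, with "confidence" (0 to 1); they miss things now and then, are a little off and sometimes report something else, mostly with a low value. They report only what shows in the picture. A call takes as long as a camera call. They do not tell look-alikes from the thing itself.
- env.find_in(picture, query): "rect" ([left, top, right, bottom] in pixels, round what is visible of it).
- env.mark_of(picture, query): "pixel" ([row, column] in pixels: a listed point, or the origin of a listed thing).
Readings, each from a call of its own:
- env.read_time_s(): time.
- env.read_joint_pos(): joint angles.
- env.read_qvel(): joint speeds.
- env.read_tau(): joint torques, N m.
- env.read_eef_pos(): TCP position.
- env.read_tool_rot(): TCP orientation.
- env.read_contact_force(): force on the tool from outside, world axes, zero at the start.
- env.read_ft_torque(): the same for the moment, N m.
- env.read_opening(): finger opening in m.
- env.read_finger_force(): force on a finger pad.
Only numpy, scipy, OpenCV 4.12 (cv2) and the standard library are available. Lean on these libraries where they do the work, as an engineer would, in place of code of your own. Each camera call takes 0.05 s, during which the arm holds its last target. There are 200 camera calls.

## Working session

There is one attempt and no reset: what is moved stays moved. The work goes in short steps, each a Python script; the robot and the scene stay as the last script left them, time stands still between calls to the robot, and variables do not carry over. Pictures are saved under pics/ and viewed, at most 10 in all, crops included, and the job is handed in when it is done.

```bash
ls; mkdir -p pics; cat > h.py <<'E'
from rig import env
import numpy as np, cv2
def K(s):
    f=200/np.tan(np.radians(s["fov_y"])/2); return f
def ray(s,row,col):
    f=K(s); d=np.array([(col-s["cx"])/f,(row-s["cy"])/f]); u=d.copy()
    for _ in range(30): u=d/(1+s["k1"]*(u@u))
    R=np.array(s["R"]);t=np.array(s["t"]); return -R.T@t, R.T@np.array([u[0],u[1],1])
def at_z(s,row,col,z):
    o,d=ray(s,row,col); return o+d*(z-o[2])/d[2]
def proj(s,X):
    c=np.array(s["R"])@np.array(X)+np.array(s["t"]); u=c[:2]/c[2]; u=u*(1+s["k1"]*(u@u)); f=K(s)
    return np.array([u[1]*f+s["cy"],u[0]*f+s["cx"]])
def tri(a,pa,b,pb):
    A=[];y=[]
    for s,p in((a,pa),(b,pb)):
        o,d=ray(s,*p); d=d/np.linalg.norm(d); M=np.eye(3)-np.outer(d,d); A.append(M); y.append(M@o)
    return np.linalg.lstsq(np.vstack(A),np.hstack(y),rcond=None)[0]
def save(s,n): cv2.imwrite("pics/"+n,cv2.cvtColor(s["frame"],cv2.COLOR_RGB2BGR))
E
python3 - <<'E'
from h import *
S={n:env.snapshot(n) for n in("side","top")}
for n,s in S.items():
    save(s,n+"0.png"); print(n,s["fov_y"],s["cx"],s["cy"],s["k1"],"cam",np.round(-np.array(s["R"]).T@np.array(s["t"]),3))
P={}
for q in["scale","gauge_mark","pan_floor","rack","board","board_top","trim_yellow","trim_blue","trim_red","casting_a","soap_bottle","soap_carton","mug"]:
    for n,s in S.items():
        r=env.mark_of(s,q); 
        print(q,n,[(np.round(d["pixel"],1).tolist(),round(d["confidence"],2)) for d in r[:3]])
        if r:P[q,n]=r[0]["pixel"]
    if (q,"side") in P and (q,"top") in P: print("   tri",np.round(tri(S["side"],P[q,"side"],S["top"],P[q,"top"]),3))
print(env.read_time_s(),env.read_tool_rot())
E
```

```text
pics
side 43.23671398175293 336.2412688268021 195.96147602019226 -0.02611402590628705 cam [0.007 0.889 0.838]
top 42.690646339362544 329.4882342400426 207.56993314981685 -0.12071564799170519 cam [ 0.355 -0.018  1.28 ]
scale side [([269.8, 288.4], 0.95)]
scale top [([204.7, 243.2], 0.85)]
   tri [0.554 0.201 0.001]
gauge_mark side [([232.5, 243.6], 0.88)]
gauge_mark top [([160.0, 235.4], 0.88)]
   tri [0.657 0.212 0.081]
pan_floor side [([239.2, 283.9], 0.62), ([146.5, 363.0], 0.56)]
pan_floor top [([200.6, 239.8], 0.98)]
   tri [0.554 0.196 0.092]
rack side []
rack top [([279.9, 212.2], 0.6)]
board side [([176.2, 360.4], 0.68)]
board top [([192.0, 412.8], 0.62)]
   tri [ 0.582 -0.228  0.006]
board_top side [([135.6, 379.1], 0.45)]
board_top top [([187.4, 420.6], 0.77), ([193.1, 413.5], 0.39)]
   tri [ 0.546 -0.228  0.156]
trim_yellow side [([250.2, 265.3], 0.89), ([239.0, 283.3], 0.17)]
trim_yellow top [([198.1, 218.9], 0.81)]
   tri [0.564 0.248 0.094]
trim_blue side [([162.0, 345.7], 0.7)]
trim_blue top [([186.0, 398.7], 0.72), ([274.4, 458.8], 0.64), ([185.7, 415.5], 0.57)]
   tri [ 0.593 -0.179  0.078]
trim_red side [([148.0, 365.0], 0.85)]
trim_red top [([186.0, 434.7], 0.89), ([203.2, 323.9], 0.58)]
   tri [ 0.585 -0.268  0.081]
casting_a side [([216.9, 304.6], 0.84), ([278.0, 366.0], 0.82), ([135.1, 380.4], 0.62)]
casting_a top [([187.8, 469.4], 0.92), ([279.0, 270.4], 0.83), ([203.0, 280.0], 0.79)]
   tri [ 0.755 -0.391 -0.313]
soap_bottle side [([219.8, 329.3], 0.63)]
soap_bottle top [([204.5, 324.0], 0.65)]
   tri [ 0.554 -0.002  0.009]
soap_carton side []
soap_carton top [([274.5, 458.4], 0.89)]
mug side [([323.0, 331.7], 0.86)]
mug top [([278.8, 214.0], 0.83)]
   tri [ 0.377  0.28  -0.009]
1.4 [3.50101901e-06 9.92700933e-01 1.20602066e-01 1.12181555e-05]
```

```bash
python3 - <<'E'
import cv2
a=cv2.imread("pics/side0.png");b=cv2.imread("pics/top0.png")
cv2.imwrite("pics/side_c.png",cv2.resize(a[60:300,180:500],(800,600),interpolation=cv2.INTER_CUBIC))
cv2.imwrite("pics/top_c.png",cv2.resize(b[100:310,170:510],(800,494),interpolation=cv2.INTER_CUBIC))
E
```

```text
(no output)
```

View pics/side_c.png

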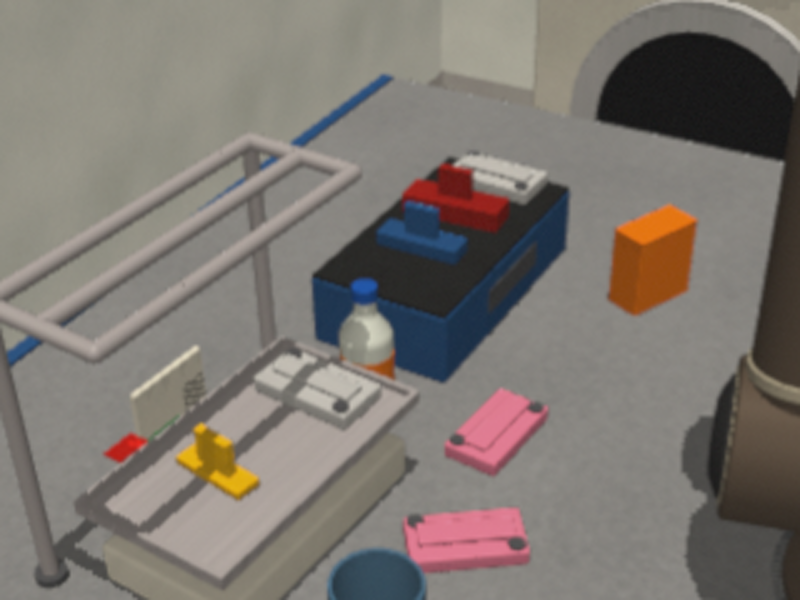

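View pics/top_c.png

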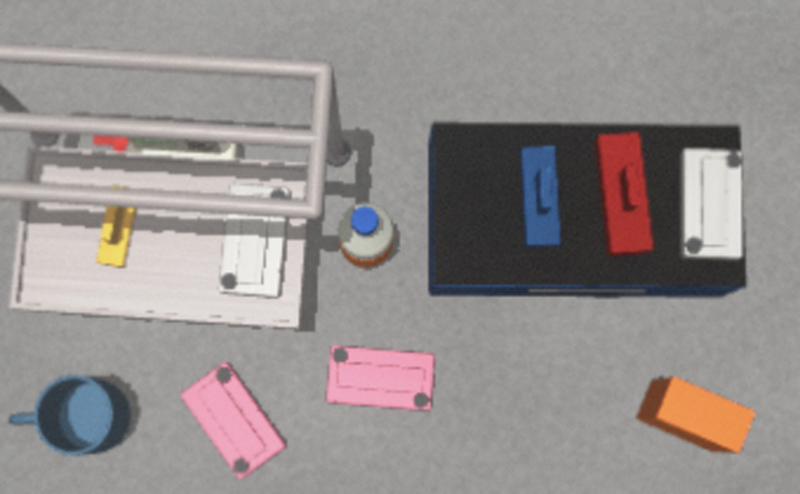

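The side view shows yellow (crop 215,460) and a casting (320,385) on the pan, with the red pointer at (125,447) a bit above the green mark. Blue (422,235) and red (455,195) stand on the board. The top view agrees, and the pink pieces are decoys. Next I fit the poses of the weights and the pan height from silhouettes.

```bash
cat >> h.py <<'E'
from scipy.optimize import minimize
DIM=dict(yellow=(.08,.028,.010),blue=(.1,.034,.018),red=(.12,.042,.026))
HUE=dict(yellow=[(18,32)],blue=[(102,120)],red=[(0,6),(174,180)],green=[(45,85)])
def cmask(s,c,smin=130,vmin=40):
    h=cv2.cvtColor(s["frame"],cv2.COLOR_RGB2HSV); m=np.zeros(h.shape[:2],np.uint8)
    for a,b in HUE[c]: m|=cv2.inRange(h,(a,smin,vmin),(b,255,255))
    return m
def near(m,p,r=40):
    """component mask around pixel p"""
    n,l=cv2.connectedComponents(m); ys,xs=np.nonzero(m); d=np.hypot(ys-p[0],xs-p[1]); ok=d<r
    k=np.bincount(l[ys[ok],xs[ok]]).argmax(); return ((l==k)*255).astype(np.uint8)
def render(s,c,x,y,z,yaw):
    L,W,H=DIM[c]; S=8; m=np.zeros((400,640),np.float32); im=np.zeros((400*4,640*4),np.uint8)
    for l,w,a,b in((L,W,0,H),(.04,.01,H,H+.036)):
        P=[]
        for i in(-1,1):
            for j in(-1,1):
                for zz in(a,b):
                    u=np.array([i*l/2*np.cos(yaw)-j*w/2*np.sin(yaw)+x,i*l/2*np.sin(yaw)+j*w/2*np.cos(yaw)+y,z+zz]); P.append(proj(s,u)[::-1])
        P=np.array(P,np.float32); cv2.fillConvexPoly(im,np.round((cv2.convexHull(P)[:,0]+.5)*4).astype(np.int32),255)
    return cv2.resize(im,(640,400),interpolation=cv2.INTER_AREA)/255.
def fit(views,c,x0,zfree=False,yaw0=0.):
    """views: list of (snap,mask,weightmask or None)"""
    def cost(p):
        z=p[3]/100 if zfree else x0[2]
        return sum((np.abs(render(s,c,p[0]/100,p[1]/100,z,p[2]/10)-m/255.)*(1 if w is None else w)).sum() for s,m,w in views)
    p0=[x0[0]*100,x0[1]*100,yaw0*10]+([x0[2]*100] if zfree else [])
    best=None
    for _ in range(3):
        sim=np.array([p0]+[np.array(p0)+np.eye(len(p0))[i]*(1.) for i in range(len(p0))])
        r=minimize(cost,p0,method="Nelder-Mead",options=dict(initial_simplex=sim,xatol=.01,fatol=.2)); p0=r.x
    q=r.x; return q[0]/100,q[1]/100,(q[3]/100 if zfree else x0[2]),q[2]/10,r.fun
E
python3 - <<'E'
from h import *
S={n:env.snapshot(n) for n in("side","top")}; a,b=S["side"],S["top"]
for c,pa,pb,x0 in(("blue",(155,347),(184,400),(.58,-.18,.09)),("red",(142,362),(182,435),(.58,-.27,.09)),("yellow",(245,267),(198,219),(.56,.248,.094))):
    ma,mb=near(cmask(a,c),pa,25),near(cmask(b,c),pb,25)
    print(c,(ma>0).sum(),(mb>0).sum())
    print("  both",np.round(fit([(a,ma,None),(b,mb,None)],c,x0,c=="yellow"),4))
    if c!="yellow": print("  zfree",np.round(fit([(a,ma,None),(b,mb,None)],c,x0,True),4))
ms,mt=near(cmask(a,"red"),(239,230),12),near(cmask(b,"red"),(160,217),12)
for m in(ms,mt):
    ys,xs=np.nonzero(m); print("pointer",ys.min(),ys.max(),xs.min(),xs.max(),ys.mean(),xs.mean())
f=lambda m:[v.mean() for v in np.nonzero(m)]
print("pointer tri",tri(a,f(ms),b,f(mt)))
g=near(cmask(a,"green",60),(232.5,243.6),15);print("green",f(g),g.astype(bool).sum())
print("cast pan",tri(a,(216.9,304.6),b,(203,280)),"cast board",tri(a,(135.1,380.4),b,(187.8,469.4)))
E
```

```text
blue 481 590
  both [ 5.916000e-01 -1.802000e-01  9.000000e-02  1.880000e-02  1.683216e+02]
  zfree [ 5.919000e-01 -1.797000e-01  9.030000e-02  2.900000e-03  1.591098e+02]
red 620 1007
  both [ 5.922000e-01 -2.637000e-01  9.000000e-02  6.630000e-02  1.910941e+02]
  zfree [ 5.922000e-01 -2.638000e-01  8.950000e-02  6.790000e-02  1.920902e+02]
yellow 481 213
  both [ 5.679000e-01  2.430000e-01  9.230000e-02 -2.424000e-01  2.919843e+02]
pointer 233 244 222 238 238.5204081632653 229.90816326530611
pointer 158 163 210 223 159.83333333333334 217.24074074074073
pointer tri [0.65759645 0.25457183 0.09429003]
green [np.float64(233.0), np.float64(242.0)] 1
cast pan [0.55194496 0.10338271 0.09117609] cast board [ 0.57686479 -0.35215324  0.08531491]
```

Board items fit to within 0.5 mm at their known 90 mm height. By the same method the pan floor is at about 92–94 mm, so about 500 g is on it, the casting is the solid one, and blue (+200 g) is needed. First I check IK, then pick.

```bash
cat >> h.py <<'E'
from scipy.spatial.transform import Rotation as Ro
def pose(g,yaw,tilt,flip=False):
    z=np.array([np.sin(tilt)*np.cos(yaw),np.sin(tilt)*np.sin(yaw),-np.cos(tilt)]); y=np.array([-np.sin(yaw),np.cos(yaw),0])*(-1 if flip else 1)
    R=np.column_stack([np.cross(y,z),y,z]); q=Ro.from_matrix(R).as_quat()
    return np.array(g)-.054*z,[q[3],q[0],q[1],q[2]],z
ps=-.066; PC=np.array([.554,.196])
def pan(x,y): return PC+[x*np.cos(ps)-y*np.sin(ps),x*np.sin(ps)+y*np.cos(ps)]
E
cat > pick.py <<'E'
from h import *
T=np.radians(30); HG=.018+.029
gb=np.array([.5917,-.180,.09+HG]); gp=np.r_[pan(-.018,-.033),.0845+HG]
for fl in(False,True):
    for g,yw in((gb,.012),(gp,ps)):
        for dz,dx in((0,0),(.1,0),(.05,-.17)):
            p,q,z=pose(g+[dx,0,dz],yw,T,fl); r=env.inverse_kinematics(p,q); print(fl,np.round(p,3),None if r is None else np.round(r,2))
E
python3 pick.py
```

```text
False [ 0.565 -0.18   0.184] [-0.38 -0.02 -0.56  0.53  0.19 -0.34]
False [ 0.565 -0.18   0.284] [-0.38 -0.07 -0.39  0.76  0.19 -0.34]
False [ 0.395 -0.18   0.234] [-0.57 -0.34 -0.7   0.76  0.28 -0.52]
False [0.507 0.166 0.178] [ 0.41 -0.12 -0.67  0.55 -0.23  0.42]
False [0.507 0.166 0.278] [ 0.41 -0.17 -0.48  0.78 -0.23  0.42]
False [0.337 0.166 0.228] [ 0.66 -0.44 -0.76  0.84 -0.34  0.65]
True [ 0.565 -0.18   0.184] [-0.38 -0.02 -0.56  0.53  0.19  2.8 ]
True [ 0.565 -0.18   0.284] [-0.38 -0.07 -0.39  0.76  0.19  2.8 ]
True [ 0.395 -0.18   0.234] [-0.57 -0.34 -0.7   0.76  0.28  2.62]
True [0.507 0.166 0.178] [ 0.41 -0.12 -0.67  0.55 -0.23 -2.72]
True [0.507 0.166 0.278] [ 0.41 -0.17 -0.48  0.78 -0.23 -2.72]
True [0.337 0.166 0.228] [ 0.66 -0.44 -0.76  0.84 -0.34 -2.49]
```

```bash
python3 - <<'E'
from h import *
T=np.radians(30); HG=.018+.029
gb=np.array([.5917,-.180,.09+HG]); gp=np.r_[pan(-.018,-.033),.0845+HG]
p,q,z=pose(gb,.012,T)
env.move_pose(p-.09*z,q); env.line_to(p,feed=.1)
env.close(40); print("open",env.read_opening(),env.read_finger_force())
env.line_to(p+[0,0,.10],feed=.12); env.wait(.2); print("open",env.read_opening(),env.read_contact_force())
s=env.snapshot("side"); save(s,"held.png")
pe,qe,_=pose(np.r_[pan(-.018-.2,-.033),.13+HG],ps,T)
env.line_to([.36,-.17,p[2]+.10],feed=.2)
env.line_to([pe[0],pe[1],p[2]+.10],qe,feed=.2)
env.line_to(pe,feed=.15)
a,b=env.snapshot("side"),env.snapshot("top"); save(a,"entry.png")
ma=near(cmask(a,"blue"),proj(a,np.r_[pan(-.218,-.033),.14]),30)
mb=near(cmask(b,"blue"),proj(b,np.r_[pan(-.218,-.033),.14]),30)
im=np.vstack([a["frame"][60:360,120:520],b["frame"][100:300,120:520]])
cv2.imwrite("pics/entry.png",cv2.cvtColor(im,cv2.COLOR_RGB2BGR))
print("fit held",np.round(fit([(a,ma,None)],"blue",np.r_[pan(-.218,-.033),.13],False,ps),4),pan(-.218,-.033),env.read_eef_pos()-pe,env.read_time_s())
E
```

```text
open 0.009213326826120838 41.68943524360657
open 0.009263299341177778 [-0.02887551 -0.34802743 -1.56816941]
fit held [ 3.375000e-01  1.752000e-01  1.300000e-01 -2.117000e-01  3.939804e+02] [0.33429821 0.1774494 ] [0.0006155  0.00032291 0.00149733] 10.1333
```

View pics/entry.png

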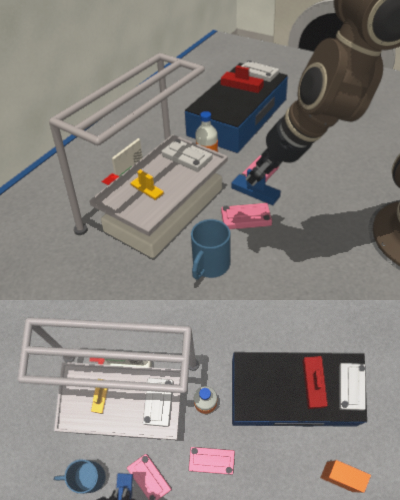

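The top view shows blue held level, in front of the pan (top part at 125,480), clear of the mug and aligned with the gap between yellow and the casting. Next I place it.

```bash
python3 - <<'E'
from h import *
T=np.radians(30); HG=.018+.029
p,q,z=pose(np.r_[pan(-.018,-.033),.13+HG],ps,T)
env.line_to(p,feed=.12); env.wait(.2); f0=env.read_contact_force()
print("stop",env.line_to(p-[0,0,.030],feed=.06,guard=8),env.read_contact_force()-f0)
env.line_to(p-[0,0,.046],feed=.03,guard=8); env.wait(.3); print(env.read_contact_force()-f0,env.read_eef_pos()-p)
env.open_gripper(); print(env.read_opening())
env.line_to(p-[0,0,.046]-.12*z,feed=.12); env.line_to([.33,.1,.32],feed=.2)
env.wait(.6)
a,b=env.snapshot("side"),env.snapshot("top")
f=lambda m:[v.mean() for v in np.nonzero(m)]
ms=near(cmask(a,"red"),(240,230),14);mt=near(cmask(b,"red"),(160,217),12)
print("pointer",f(ms),f(mt),tri(a,f(ms),b,f(mt)))
im=np.vstack([cv2.resize(a["frame"][150:300,190:390],(800,600),interpolation=cv2.INTER_CUBIC)])
cv2.imwrite("pics/placed.png",cv2.cvtColor(im,cv2.COLOR_RGB2BGR))
cv2.imwrite("pics/placed_t.png",cv2.cvtColor(cv2.resize(b["frame"][130:300,150:420],(800,504),interpolation=cv2.INTER_CUBIC),cv2.COLOR_RGB2BGR))
mb=near(cmask(a,"blue"),proj(a,np.r_[pan(-.018,-.033),.1]),25)
print("blue fit side, z=84",np.round(fit([(a,mb,None)],"blue",np.r_[pan(-.018,-.033),.084],False,ps),4),pan(-.018,-.033),env.read_time_s())
E
```

```text
stop False [-1.27972435 -0.92823678 -0.98252619]
[-1.52728002 -0.42740648  1.4225719 ] [-1.17933578e-05 -1.23194245e-06 -4.58847212e-02]
0.08484323110710658
pointer [np.float64(241.29896907216494), np.float64(230.31958762886597)] [np.float64(160.28125), np.float64(217.796875)] [0.65818942 0.2548435  0.08604073]
blue fit side, z=84 [ 5.362000e-01  1.624000e-01  8.400000e-02 -1.978000e-01  1.568353e+02] [0.53386277 0.16425899] 17.2083
```

View pics/placed.png

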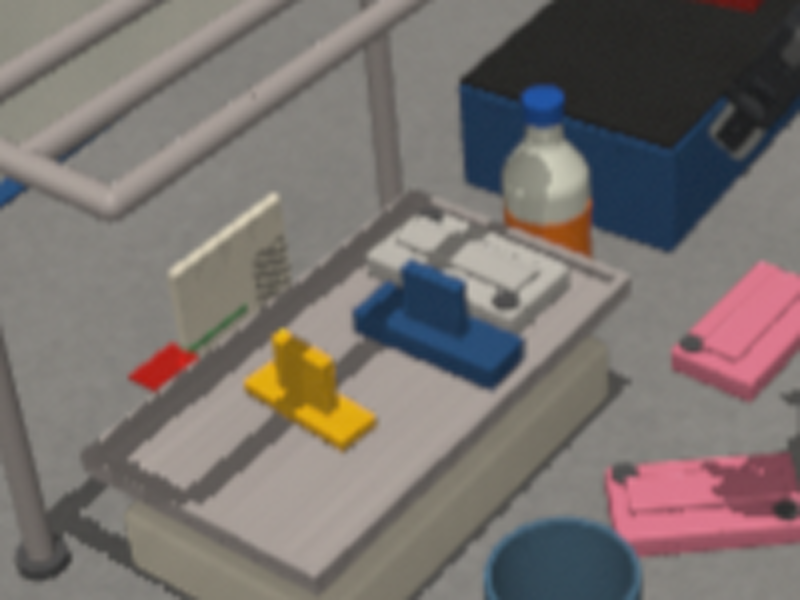

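View pics/placed_t.png

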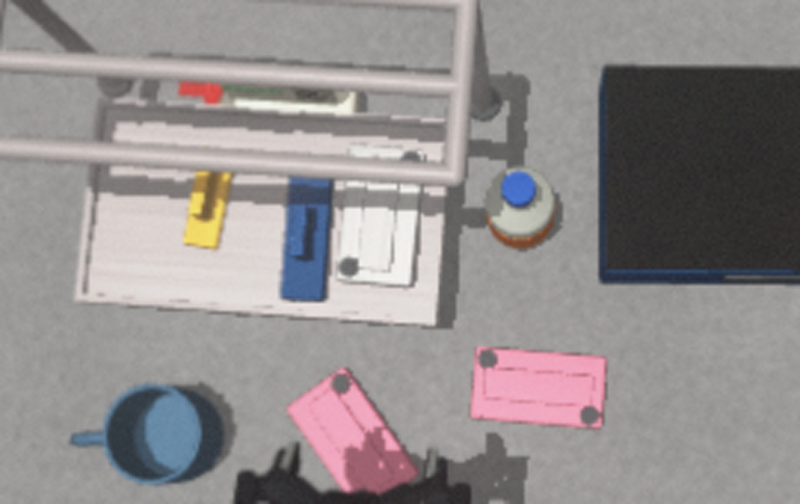

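Blue stands upright between yellow and the casting. The pointer (side crop 163,367) lines up with the extended green line (190,345 → 245,310), and it dropped 8.3 mm as expected for 200 g. Nothing else moved, and red remains on the board.

```bash
python3 -c "
from rig import env
print(env.job_done())"
```

```text
the job is handed in; nothing more can be done
None
```

I added the blue weight to the pan. The pointer dropped 8.3 mm to about 86 mm, on the edge of the 2 mm band around the 84 mm mark and level with it by eye. Red was left on the board, the castings, bottle, carton and mug were untouched, and I handed the job in at about 17 s; no verdict was returned.

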